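# Kickstand down, then hold the profiler trolley upright

### The job

The small yellow two-wheeled road-profile trolley is parked in its dock, leaning on the padded rest with its kickstand folded up. Flip the kickstand forward over its top centre so that it swings fully down to its stop, then take the trolley by its T-handle, bring it upright off the rest with both wheels staying in the dock's gutter, and finish while still holding it upright so that it cannot tip either way. Leave the jar, the spirit level and the beaker beside the dock where they are.

Things in the scene. Friction and masses are not known exactly. Their poses are not given: they have to be found in the camera images.
- dock_floor (a point): Fixed grey dock plate, 250 (x) x 215 (y) x 6 mm; this point is the centre of the wheel gutter on the plate's upper face, 6 mm above the worktop. x runs forward along the gutter, y to the kickstand side, z up. The gutter has 7 mm high rails 25 mm apart and 20 mm high end stops.
- dock_rest (a point): Centre of the dock's rest, fixed on its -y side: a black rubber padded bar along x, 84 mm long, 18 mm thick, 149 mm above the dock floor, on two steel posts. The trolley's stem leans on it at the start.
- trolley_handle (a point): Centre of the trolley's T-handle: a black round bar 18 mm thick, 120 mm long along x, on top of an 18 mm thick stem, 255 mm above the underside of the wheels. x runs forward along the wheels, y to the kickstand side, z up along the stem (upright: z vertical). It starts leaning 0.20 rad towards -y on the rest.
- trolley_base (a point): Point on the underside of the trolley half-way between its two wheels (68 mm diameter, 16 mm wide, 140 mm apart), straight below the stem; axes as the handle's. It is at the height of the dock floor when the wheels stand on it.
- kickstand_foot (a point): Centre of the red ball foot (18 mm) of the 9 mm thick steel kickstand. Its pivot is at x = 0, y = 30, z = 95 mm from the trolley's base point; the foot swings about the trolley's y axis, 72 mm out from it, in the plane y = 80 mm. Folded, the foot is 35 mm behind (-x) and 63 mm above the pivot. The point's axes turn with the leg.
- kickstand (a joint): Kickstand angle: 0 = folded up on its back stop (at the start), growing as the foot swings forward (+x) over the top; 0.5 is straight up. Weight and a light spring hold it folded to about 0.25; beyond 0.3 it topples over by itself within about 1.5 s and stays on its lower stop at 3.76. About 1 N at the foot flips it.
- trolley: The loose yellow trolley, 0.7 to 1.1 kg with its kickstand, wheels braked; origin and axes as the base point. It tips freely about the line where its wheels stand and does not stay upright by itself: let go upright with the kickstand down, it tips to +y until it leans about 0.19 rad on the kickstand; with more than about 0.1 rad towards -y it falls back on the rest.
- jar: Sample jar with blue lid, 49 mm across, 58 mm tall, loose beside the dock on the kickstand side; origin at the centre of its underside. To be left alone.
- level: Small wooden spirit level, 18 x 70 x 20 mm, loose beside the dock on the kickstand side; origin at the centre of its underside. To be left alone.
- beaker: Empty clear beaker, 54 mm across, 65 mm tall, loose beside the dock behind the rest; origin at the centre of its underside. To be left alone.

How it is judged (in metres and radians):
On the way, in this order (a step that is already met when the one before it is completed fails the run):
1. the kickstand has been flipped over its centre and is down on its stop (value of joint kickstand above 3.5 rad), for 0.2 s.
2. the trolley is held upright on its wheels in the dock (value of joint kickstand above 3.5 rad and angle between trolley_handle's own z axis and vertical below 0.09 rad and contact force between the fingers and trolley above 1 N and z of trolley_base in the frame of dock_floor below 0.008 m and horizontal distance between trolley_base and dock_floor below 0.03 m and linear speed of trolley below 0.04 m/s), for 0.3 s.
At the end, for the whole second after the job is handed in: The kickstand is down (joint over 3.5 rad); the trolley is within 0.09 rad of upright, wheels within 8 mm of the dock floor and its base within 30 mm of the gutter's centre, slower than 0.04 m/s, and the fingers press on it with more than 1 N (all of step 2); the arm keeps its last pose, push and grip.
It fails at once if the trolley falls over (angle between trolley_handle's own z axis and vertical above 0.5 rad).
It fails at once if the blue-lidded sample jar is pushed more than 2 cm (distance of jar from where it was at the start of the episode above 0.02 m).
It fails at once if the small spirit level is pushed more than 2 cm (distance of level from where it was at the start of the episode above 0.02 m).
It fails at once if the empty beaker is pushed more than 2 cm (distance of beaker from where it was at the start of the episode above 0.02 m).
It also fails if it takes over 40 s, if anything falls off the work surface, if the arm or the gripper's body presses on something with over 40 N, if the wrist force passes 120 N, or if a joint passes its speed limit or range.

### The arm

A 6-joint arm with a two-finger parallel gripper is mounted at the origin on a cart in front of the work surface, level with it; the furniture and walls round the work are solid. World frame = base frame: x ahead of the robot, y to its left, z up, the work surface at z = 0. Lengths are in m, angles in degrees, forces in N, time in s.
With the tool pointing down it reaches from about 0.325 to 0.925 m from the base axis. Payload 3.1 kg.
Tool frame: the origin (TCP) lies at the very end of the fingers, on their centre line; the grasp point (between the pads) lies 19 mm behind it (robot.grasp_offset is the distance from the TCP to the grasp point, in m); z points along the fingers, y is the line along which they close (so a half turn about z gives the same grasp; the last joint's range is limited). The gripper opens to 85 mm and grips with 20 to 120 N. Pads are 22 mm wide; open, the fingers measure 114 mm over their backs; the gripper's body (76 mm by 85 mm) begins 54 mm behind the grasp point. The pads swing forward as they close: fully open they stand 13 mm farther back than shut.
Start: joints at [60.722, 12.427, 92.441, -0, 75.132, -6.429], TCP at [0.243, 0.576, 0.231] pointing down, gripper open.
Joint ranges: [-157.48, 157.48], [-44.54, 120.13], [17.64, 146.25], [-64.5, 244.5], [7.68, 150.69], [-147.95, 147.95]. Speed limits (degrees/s): [159.86, 159.86, 180, 180, 180, 180].

### API

Orientations are given as [roll, pitch, yaw] about the fixed x, y, z axes, in that order (R = Rz(yaw) Ry(pitch) Rx(roll)).
In Python, from bench import robot gives the robot as it stands. The module is installed in compiled form; this text tells all that it offers.
- The arm moves only by the tool apply_moves, never from a script. Its argument "deltas" is one flat list of numbers, 7 for each row, row after row: the shift along the tool's x, y, z in m, then the turn, a rotation vector about the tool's x, y, z in degrees, then the closure, from 0 (fully open) to 1 (shut). A call has 1 to 10 rows; each row shifts and turns the commanded pose from where the row before left it, along the tool's axes as they then stand; what a row does not reach is not made up. A row lasts 1/12 s, in which the tool goes at most 41.7 mm and 7.16 degrees, less where a joint would pass 70% of its speed; a pose out of reach is approached as far as the arm can. A call is refused whole if a number of a shift passes 0.0417 or a number of a turn 7.16, either way. A call with a gripper value outside its range is refused whole. The fingers move at their own pace and stop on an object; "newtons" is the grip in N (left out, the last holds). Time passes only in rows, so rows that do not move let the fingers close. It gives the time, the measured TCP pose, the force, the opening and the grip force at its end, in the units of the state.
- robot.get_state(): the state, without advancing time (a new reading comes with each control period).
- robot.capture(name): name is "scene" or "side" or "wrist"; returns a dict with "pixels" (400x640x3 uint8, red, green, blue), "z_map" (400x640 float32, m along the optical axis (not along the pixel's ray), 0 where there is no reading), "intrinsics" (3x3 intrinsics, pixels), "R" (3x3) and "t" (3): a world point X has camera coordinates R X + t. Camera axes: x right, y down, z forward; pixel columns grow to the right and rows downward; lengths in m; the calibration is good to about 2 mm. A picture is of the moment at which its call begins.
- robot.sign_off(): hands the job in; it is judged then, once.
The state is a dict: "time": time; "joints": joint angles; "joint_velocities": joint speeds; "joint_efforts": joint torques, N m; "ee_pos": TCP position; "tcp_rot": TCP orientation; "wrist_force": force on the tool from outside, world axes, zero at the start; "torque": the same for the moment, N m; "grip_width": opening from 0.0 (shut) to 1.0 (fully open); "grip_force": force on a finger pad.
Only numpy, scipy, OpenCV 4.12 (cv2) and the standard library are available. Lean on these libraries where they do the work, as an engineer would, in place of code of your own. Each camera call takes 0.05 s, during which the arm holds its last target. There are 200 camera calls.

## Working session

There is one attempt and no reset: what is moved stays moved. The work goes in short steps, Python scripts to look and compute and a tool call to move; the robot and the scene stay as the last step left them, time stands still between calls to the robot, and variables do not carry over. Pictures are saved under pics/ and viewed, at most 10 in all, crops included, and the job is handed in when it is done.

Besides the shell and the picture viewer there is one more tool, called after ">>>" by a JSON object that holds its "method" and its "body", one argument or row to a line. apply_moves: Moves the arm, as the interface text tells. Its arguments: {"type":"object","properties":{"deltas":{"type":"array","items":{"type":"number"}},"newtons":{"type":"number"}},"required":["deltas"]}

```bash
mkdir -p pics; cat > h.py <<'E'
import numpy as np,cv2
from bench import robot
def cap(n,save=None):
    c=robot.capture(n)
    if save: cv2.imwrite('pics/'+save,c['pixels'][:,:,::-1])
    return c
def pts(c):
    z=c['z_map'];v,u=np.indices(z.shape);K=c['intrinsics']
    p=np.stack([(u-K[0,2])/K[0,0]*z,(v-K[1,2])/K[1,1]*z,z],-1)
    return (p-c['t'])@c['R']
E
python3 - <<'E'
from h import *
a=cap('scene','s1.png');b=cap('side','d1.png')
for c in (a,b):
    P=pts(c);h=cv2.cvtColor(c['pixels'],cv2.COLOR_RGB2HSV);ok=c['z_map']>0
    print('cam',-c['R'].T@c['t'])
    for n,lo,hi in (('red',(0,150,80),(8,255,255)),('yel',(20,130,80),(35,255,255)),('blue',(100,130,60),(130,255,255))):
        m=(cv2.inRange(h,lo,hi)>0)&ok
        k,l,s,ce=cv2.connectedComponentsWithStats(m.astype(np.uint8))
        for i in range(1,k):
            if s[i,4]>30:
                q=P[l==i];print(n,ce[i].round(),s[i,4],np.median(q,0).round(3),q.min(0).round(3),q.max(0).round(3))
print(robot.get_state())
E
```

```text
cam [ 0.0020171  -0.25042094  0.74356872]
red [495. 181.] 121 [ 0.838 -0.343  0.162] [ 0.83  -0.359  0.148] [ 0.857 -0.329  0.168]
red [283. 191.] 53 [0.54  0.091 0.182] [0.533 0.083 0.   ] [0.728 0.215 0.189]
red [539. 340.] 145 [ 0.548 -0.519  0.009] [ 0.527 -0.534 -0.001] [ 0.577 -0.508  0.014]
yel [ 98. 161.] 202 [0.515 0.726 0.057] [0.499 0.675 0.051] [0.532 0.788 0.062]
yel [306. 230.] 322 [0.524 0.024 0.1  ] [0.497 0.01  0.072] [0.568 0.04  0.106]
blue [ 77. 103.] 37 [0.739 1.109 0.044] [0.711 1.103 0.032] [0.758 1.117 0.052]
blue [268. 182.] 176 [0.669 0.221 0.059] [ 0.647  0.197 -0.001] [0.756 0.289 0.063]
cam [0.63080548 0.86703371 0.88416249]
red [536.  84.] 850 [-0.513 -1.021 -0.162] [-0.606 -1.098 -0.367] [ 0.094 -0.031  0.363]
red [182. 125.] 117 [ 0.849 -0.332  0.158] [ 0.835 -0.346  0.143] [ 0.866 -0.319  0.166]
red [293. 128.] 54 [ 0.549 -0.517  0.007] [ 0.53  -0.531 -0.002] [ 0.569 -0.502  0.016]
red [318. 217.] 57 [0.542 0.095 0.182] [ 0.509 -0.12  -0.001] [0.549 0.101 0.189]
yel [323. 228.] 318 [0.524 0.04  0.098] [ 0.482 -0.088 -0.004] [0.559 0.046 0.106]
yel [28
[... 222 characters left out ...]
47 0.058]
{'time': 0.1, 'joints': array([ 6.07222334e+01,  1.24723384e+01,  9.25211741e+01, -8.74773349e-04,
        7.51304737e+01, -6.42848514e+00]), 'joint_velocities': array([ 0.02554111, -0.05705848, -0.14275315, -0.05322382,  0.15412261,
       -0.0169429 ]), 'joint_efforts': array([-8.68086099e-04, -3.98074722e+01, -3.04972100e+01, -2.27875817e-04,
        4.26433733e-03, -5.27872402e-06]), 'ee_pos': array([0.24231301, 0.5753168 , 0.23008266]), 'tcp_rot': array([-1.79876699e+02, -1.30421648e-02,  1.57150930e+02]), 'wrist_force': array([ 0.47918428,  0.26416222, -0.23308773]), 'torque': array([ 0.05835148, -0.00888326,  0.01333443]), 'grip_force': 0.0, 'grip_width': 1.0013670536676111}
```

View pics/s1.png

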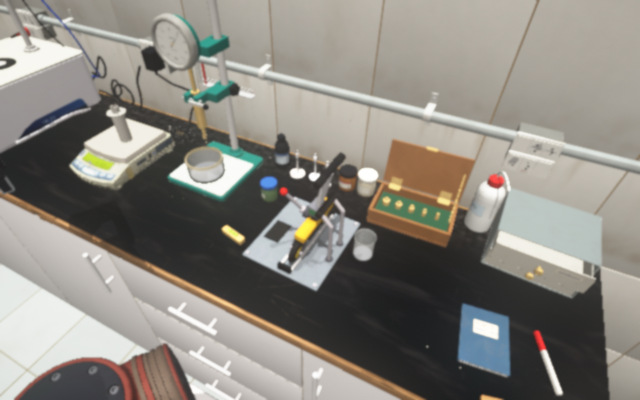

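View pics/d1.png

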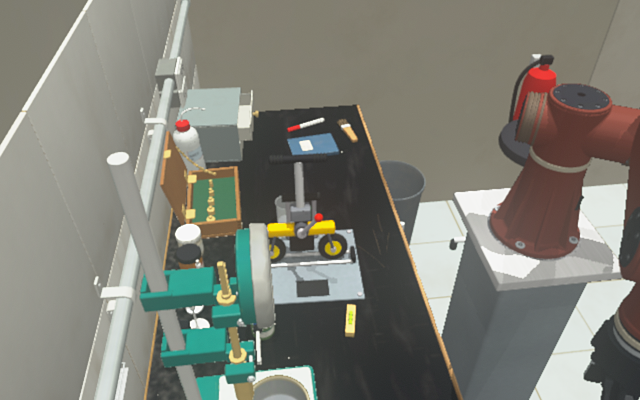

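The scene view shows the foot at (283,191), the trolley body at (306,230), the jar at (268,188), the level at (233,234) and the beaker at (364,244). The side view shows both wheels at (275,252) and (333,248), with the foot at (318,217).

```bash
python3 - <<'E'
from h import *
a=cap('scene');b=cap('side')
for n,c in (('a',a),('b',b)):
    P=pts(c);ok=c['z_map']>0
    R=ok&(abs(P[...,0]-.57)<.16)&(abs(P[...,1]-.02)<.16)
    for lo,hi in ((.2,.23),(.23,.25),(.25,.3)):
        q=P[R&(P[...,2]>lo)&(P[...,2]<hi)]
        if len(q)>3:
            print(n,lo,len(q),np.median(q,0).round(3),q.min(0).round(3),q.max(0).round(3))
            if lo==.25: 
                r=cv2.fitLine(q[:,:2].astype(np.float32),cv2.DIST_HUBER,0,.01,.01).ravel();print('line',r.round(3))
    # plate: grey, z 3..10mm
    g=c['pixels'].astype(int);m=R&(abs(P[...,2]-.006)<.006)&(g.min(-1)>100)&(np.ptp(g,axis=-1)<50)
    q=P[m][:,:2].astype(np.float32);print('plate',len(q),cv2.minAreaRect(q),P[m][:,2].mean())
    T=ok&(P[...,2]>.1)&(P[...,1]>.13)&(P[...,1]<.7)&(P[...,0]>.3)&(P[...,0]<.8)
    q=P[T];print('stand',q.min(0),q.max(0), np.percentile(q,5,0))
    print(n,c['intrinsics'][0])
cr=a['pixels'][130:300,210:400,::-1];cv2.imwrite('pics/c1.png',cv2.resize(cr,None,fx=4,fy=3.5,interpolation=2))
cr=b['pixels'][140:320,220:400,::-1];cv2.imwrite('pics/c2.png',cv2.resize(cr,None,fx=3.3,fy=3.3,interpolation=2))
E
```

```text
a 0.2 63 [ 0.565 -0.004  0.213] [ 0.562 -0.012  0.201] [0.573 0.008 0.23 ]
a 0.23 24 [ 0.566 -0.011  0.24 ] [ 0.514 -0.016  0.231] [ 0.574 -0.005  0.25 ]
a 0.25 384 [ 0.561 -0.012  0.265] [ 0.511 -0.021  0.251] [0.631 0.003 0.269]
line [ 0.999 -0.053  0.549 -0.011]
plate 4107 ((0.5867828130722046, 0.021551117300987244), (0.2932737469673157, 0.2854737639427185), 88.35022735595703) 0.007157716918267647
stand [0.59636648 0.37471251 0.1003669 ] [0.79995912 0.699983   0.48123297] [0.63041996 0.38409234 0.14638312]
a [369.665673    0.        315.2858851]
b 0.2 119 [0.574 0.007 0.215] [ 0.565 -0.002  0.2  ] [0.583 0.015 0.23 ]
b 0.23 83 [0.575 0.002 0.241] [ 0.519 -0.009  0.23 ] [0.632 0.008 0.25 ]
b 0.25 505 [ 0.573 -0.002  0.261] [ 0.514 -0.017  0.25 ] [0.633 0.007 0.268]
line [ 0.999 -0.045  0.579 -0.002]
plate 3677 ((0.5765590071678162, 0.030380159616470337), (0.27045249938964844, 0.28194567561149597), 0.990953266620636) 0.0060433331519644225
stand [0.30000925 0.37919876 0.10137359] [0.79998581 0.58695724 0.58300736] [0.31157511 0.40928752 0.2127996 ]
b [520.31203544   0.         313.88753192]
```

View pics/c1.png

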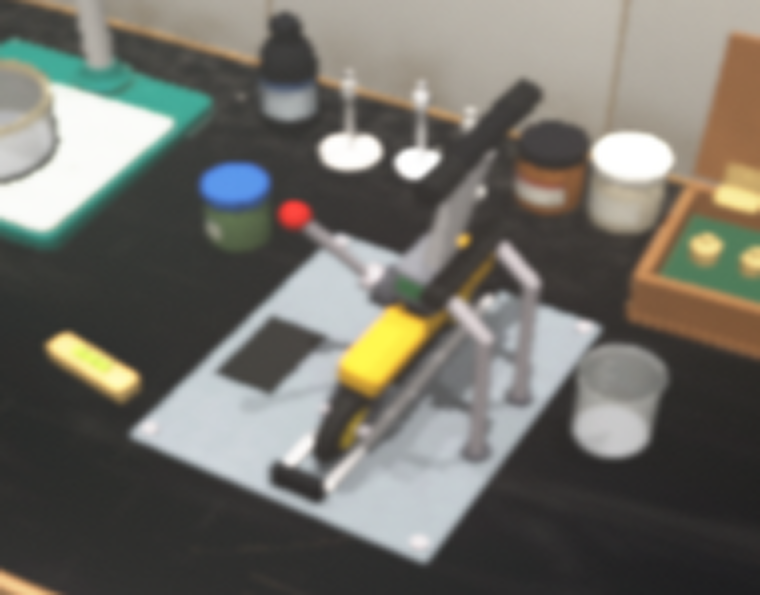

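View pics/c2.png

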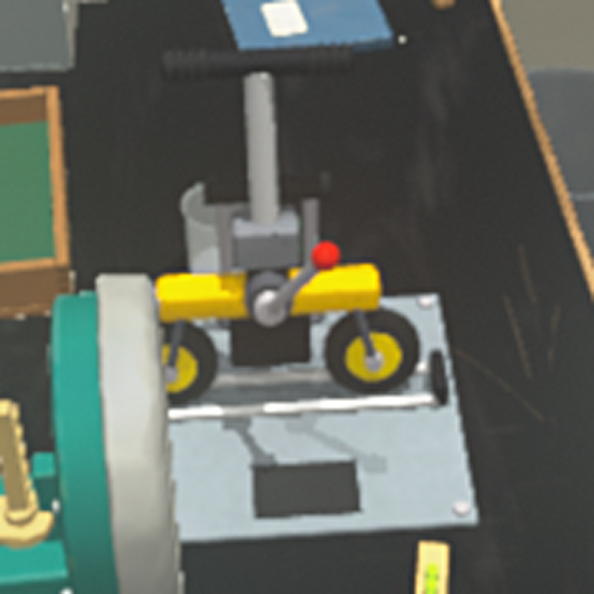

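The crops show the stem and T-handle leaning to -y, and the red foot folded back towards the robot. Trolley x is about world x with yaw -2.8°, the base is at about (0.575, 0.043) and the ball at about (0.543, 0.095, 0.178). I'll shut the fingers, turn to yaw 177° and move behind the foot.

>>> {"method": "apply_moves", "body": {
  "deltas": [0, 0, 0, 0, 0, -6.7, 1, 0, 0, 0, 0, 0, -6.7, 1, 0, 0, 0, 0, 0, -6.7, 1, -0.02, -0.033, 0.004, 0, 0, 0, 1, -0.02, -0.033, 0.004, 0, 0, 0, 1, -0.02, -0.033, 0.004, 0, 0, 0, 1, -0.02, -0.033, 0.004, 0, 0, 0, 1, -0.02, -0.033, 0.004, 0, 0, 0, 1, -0.02, -0.033, 0.004, 0, 0, 0, 1, -0.02, -0.033, 0.004, 0, 0, 0, 1],
  "newtons": 40
}}

```text
time: 1.03
ee_pos: [0.3718, 0.3368, 0.2031]
tcp_rot: [180.0, 0.0, 177.3]
wrist_force: [0.0, -0.4, 0.8]
grip_width: -0.001
grip_force: 0.0
```

>>> {"method": "apply_moves", "body": {
  "deltas": [-0.019, -0.0337, 0.0054, 0, 0, 0, 1, -0.019, -0.0337, 0.0054, 0, 0, 0, 1, -0.019, -0.0337, 0.0054, 0, 0, 0, 1, -0.019, -0.0337, 0.0054, 0, 0, 0, 1, -0.019, -0.0337, 0.0054, 0, 0, 0, 1, -0.019, -0.0337, 0.0054, 0, 0, 0, 1, -0.019, -0.0337, 0.0054, 0, 0, 0, 1, 0, 0, 0, 0, 0, 0, 1]
}}

```text
time: 1.7
ee_pos: [0.4952, 0.0908, 0.1648]
tcp_rot: [-179.8, 0.1, 176.9]
wrist_force: [0.4, 0.2, 0.4]
grip_width: 0.001
grip_force: 0.0
```

```bash
python3 - <<'E'
from h import *
b=cap('side');c=cap('scene')
x=cv2.resize(b['pixels'][150:310,230:390,::-1],(480,480));y=cv2.resize(c['pixels'][100:290,220:380,::-1],(320,480))
cv2.imwrite('pics/p1.png',np.hstack([x,y]))
h=cv2.cvtColor(b['pixels'],cv2.COLOR_RGB2HSV);P=pts(b)
m=(cv2.inRange(h,(0,150,80),(8,255,255))>0)&(abs(P[...,1]-.095)<.03)&(abs(P[...,2]-.18)<.03)
print(np.median(P[m],0),m.sum(),robot.get_state()['ee_pos'])
E
```

```text
[0.54278087 0.09601831 0.1824719 ] 48 [0.49309375 0.09516816 0.1650992 ]
```

View pics/p1.png

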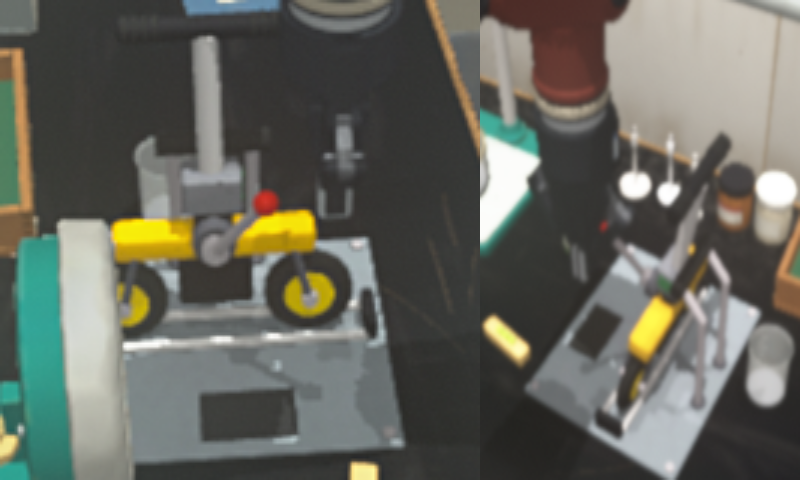

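The shut fingers (side view crop 335,190) stand just behind the red ball (265,203), at the right y and height. Next I push forward along the trolley's x.

>>> {"method": "apply_moves", "body": {
  "deltas": [-0.012, 0, 0, 0, 0, 0, 1, -0.01, 0, 0, 0, 0, 0, 1, -0.01, 0, 0, 0, 0, 0, 1, -0.01, 0, 0, 0, 0, 0, 1, -0.01, 0, 0, 0, 0, 0, 1, -0.01, 0, 0, 0, 0, 0, 1, 0, 0, 0, 0, 0, 0, 1, 0, 0, 0, 0, 0, 0, 1]
}}

```text
time: 2.47
ee_pos: [0.5554, 0.0937, 0.1654]
tcp_rot: [-180.0, -0.0, 177.3]
wrist_force: [0.2, -0.5, -0.5]
grip_width: -0.003
grip_force: 0.0
```

```bash
cat > foot.py <<'E'
from h import *
b=cap('side')
h=cv2.cvtColor(b['pixels'],cv2.COLOR_RGB2HSV);P=pts(b)
m=(cv2.inRange(h,(0,150,80),(8,255,255))>0)&(abs(P[...,1]-.1)<.07)&(abs(P[...,0]-.58)<.15)
print(np.median(P[m],0) if m.any() else None,m.sum(),robot.get_state()['ee_pos'],robot.get_state()['wrist_force'])
E
python3 foot.py
```

```text
[0.59299716 0.09227522 0.18764951] 50 [0.5548166  0.09362551 0.16524652] [ 0.50942627 -1.38051607  0.35816492]
```

The foot is past top centre and still falling. I'll retreat up, open, and tilt to match the stem.

>>> {"method": "apply_moves", "body": {
  "deltas": [0.005, 0, -0.04, 0, 0, 0, 1, 0, 0, -0.04, 0, 0, 0, 1, 0, 0, -0.04, 0, 0, 0, 0.5, 0, 0, -0.04, 0, 0, 0, 0, 0, 0, 0, -5.7, 0, 0, 0, 0, 0, 0, -5.7, 0, 0, 0, 0, 0, 0, 0, 0, 0, 0]
}}

```text
time: 3.1
ee_pos: [0.5497, 0.0916, 0.3262]
tcp_rot: [168.6, 0.1, 177.1]
wrist_force: [0.0, 0.4, -0.6]
grip_width: 0.711
grip_force: 0.0
```

```bash
cat > goal.py <<'E'
import sys
from h import *
from scipy.spatial.transform import Rotation as Ro
s=robot.get_state();R=Ro.from_euler('xyz',s['tcp_rot'],degrees=True)
for g in sys.argv[1:]:
    g=np.array(eval(g));print('tool shift',R.inv().apply(g-s['ee_pos']).round(4))
print(s['time'],s['ee_pos'],s['tcp_rot'],'z',R.as_matrix()[:,2])
E
python3 foot.py; python3 goal.py '(.572,-.020,.312)' '(.572,-.003,.234)'
```

```text
[0.60839839 0.11827856 0.05527638] 30 [0.5492349  0.09216972 0.32514864] [-0.62928586  0.56850307 -0.90261628]
tool shift [-0.0285 -0.1113 -0.0089]
tool shift [-0.0277 -0.1099  0.0709]
3.15 [0.5492349  0.09216972 0.32514864] [ 1.68683144e+02 -6.25012224e-02  1.77058888e+02] z [ 0.00900047  0.19603102 -0.98055639]
```

>>> {"method": "apply_moves", "body": {
  "deltas": [-0.007, -0.028, -0.003, 0, 0, 0, 0, -0.007, -0.028, -0.003, 0, 0, 0, 0, -0.007, -0.028, -0.003, 0, 0, 0, 0, -0.007, -0.028, 0, 0, 0, 0, 0, 0, 0, 0, 0, 0, 0, 0, 0, 0, 0, 0, 0, 0, 0]
}}

```text
time: 3.65
ee_pos: [0.5718, -0.0193, 0.3104]
tcp_rot: [168.6, -0.2, 177.2]
wrist_force: [-0.3, 0.8, 0.7]
grip_width: 1.001
grip_force: 0.0
```

```bash
python3 foot.py; python3 goal.py '(.572,-.003,.234)'; python3 - <<'E'
from h import *
b=cap('side');c=cap('wrist')
P=pts(b);m=(b['z_map']>0)&(abs(P[...,0]-.572)<.08)&(abs(P[...,1])<.03)&(abs(P[...,2]-.258)<.014)
q=P[m];print(m.sum(),np.median(q,0),q.min(0),q.max(0))
x=cv2.resize(b['pixels'][130:310,210:390,::-1],(480,480));y=cv2.resize(c['pixels'][...,::-1],(320,200))
cv2.imwrite('pics/p2.png',np.hstack([x,np.vstack([y,np.zeros((280,320,3),np.uint8)])]))
E
```

```text
[0.56895484 0.12242149 0.05018265] 37 [ 0.57189773 -0.01841773  0.31098944] [-0.68797853  1.36806741  0.64670206]
tool shift [ 0.0004 -0.0001  0.0785]
3.7 [ 0.57189773 -0.01841773  0.31098944] [ 1.68600608e+02 -1.66679911e-01  1.77233896e+02] z [ 0.00668982  0.19755427 -0.98026912]
534 [ 0.57339324 -0.00200858  0.2611732 ] [ 0.51383862 -0.01774131  0.24402803] [0.63322453 0.00710048 0.26823768]
```

View pics/p2.png

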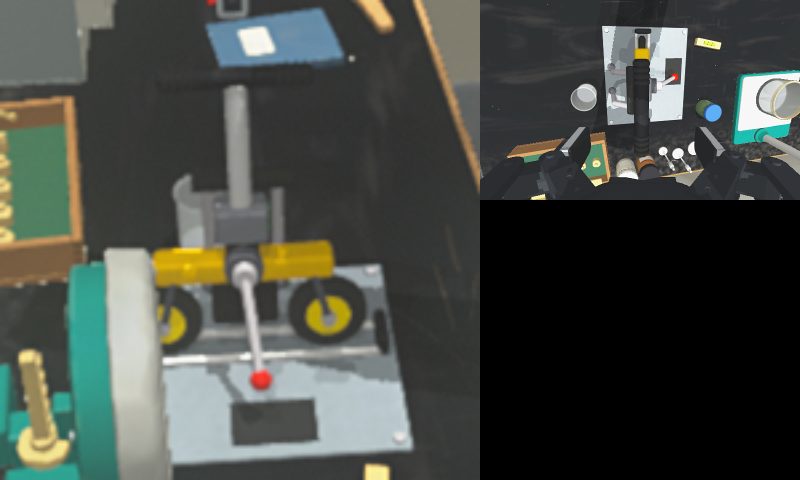

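The kickstand is fully down, with the foot at crop pixel (261,380). In the wrist view the handle lies centred between the fingers. I'll go down and grip.

>>> {"method": "apply_moves", "body": {
  "deltas": [0, 0, 0.02, 0, 0, 0, 0, 0, 0, 0.02, 0, 0, 0, 0, 0, 0, 0.02, 0, 0, 0, 0, 0, 0, 0.016, 0, 0, 0, 0, 0, 0, 0, 0, 0, 0, 0.6, 0, 0, 0, 0, 0, 0, 1, 0, 0, 0, 0, 0, 0, 1, 0, 0, 0, 0, 0, 0, 1, 0, 0, 0, 0, 0, 0, 1, 0, 0, 0, 0, 0, 0, 1],
  "newtons": 50
}}

```text
time: 4.63
ee_pos: [0.5742, -0.0044, 0.2394]
tcp_rot: [168.6, 0.2, 177.2]
wrist_force: [0.3, -1.2, 2.3]
grip_width: 0.197
grip_force: 48.7
```

>>> {"method": "apply_moves", "body": {
  "deltas": [0, 0.0047, 0, 1.14, 0, 0, 1, 0, 0.0047, 0, 1.14, 0, 0, 1, 0, 0.0047, 0, 1.14, 0, 0, 1, 0, 0.0047, 0, 1.14, 0, 0, 1, 0, 0.0047, 0, 1.14, 0, 0, 1, 0, 0.0047, 0, 1.14, 0, 0, 1, 0, 0.0047, 0, 1.14, 0, 0, 1, 0, 0.0047, 0, 1.14, 0, 0, 1, 0, 0.0047, 0, 1.14, 0, 0, 1, 0, 0.0047, 0, 1.14, 0, 0, 1]
}}

```text
time: 5.47
ee_pos: [0.5762, 0.0435, 0.2437]
tcp_rot: [-179.9, 0.1, 177.3]
wrist_force: [0.7, -0.3, 5.1]
grip_width: 0.197
grip_force: 49.0
```

>>> {"method": "apply_moves", "body": {
  "deltas": [0, 0, 0, 0, 0, 0, 1, 0, 0, 0, 0, 0, 0, 1, 0, 0, 0, 0, 0, 0, 1, 0, 0, 0, 0, 0, 0, 1, 0, 0, 0, 0, 0, 0, 1, 0, 0, 0, 0, 0, 0, 1]
}}

```text
time: 5.97
ee_pos: [0.5761, 0.0432, 0.2437]
tcp_rot: [-180.0, 0.1, 177.3]
wrist_force: [0.2, 0.5, 5.7]
grip_width: 0.192
grip_force: 49.1
```

```bash
python3 foot.py; python3 - <<'E'
from h import *
b=cap('side');c=cap('scene')
P=pts(b);h=cv2.cvtColor(b['pixels'],cv2.COLOR_RGB2HSV)
g=b['pixels'].astype(int)
R=(b['z_map']>0)&(abs(P[...,0]-.575)<.03)&(abs(P[...,1]-.045)<.03)&(np.ptp(g,axis=-1)<50)
for z in (.15,.17,.19,.21):
    q=P[R&(abs(P[...,2]-z)<.01)]
    if len(q): print(z,len(q),np.median(q,0),np.percentile(q[:,1],95))
m=(cv2.inRange(h,(20,130,80),(35,255,255))>0)&(abs(P[...,0]-.575)<.12)&(abs(P[...,1]-.045)<.04)&(P[...,2]>.075)
q=P[m];print('body',q.min(0),q.max(0))
x=cv2.resize(b['pixels'][130:310,210:390,::-1],(480,480));y=cv2.resize(c['pixels'][100:290,220:380,::-1],(320,480))
cv2.imwrite('pics/p3.png',np.hstack([x,y]))
E
```

```text
[0.56963684 0.12869514 0.0327252 ] 40 [0.57614426 0.04320275 0.24367343] [-0.02072452  0.04154485  6.11260638]
0.15 257 [0.57619875 0.05130969 0.14814712] 0.062283620686781775
0.17 64 [0.57587325 0.05001853 0.16853474] 0.05301667490606603
0.19 56 [0.57605287 0.05066104 0.19071625] 0.05245394393087245
0.21 69 [0.57645767 0.05036584 0.21000372] 0.05289415517359163
body [0.50107374 0.02420638 0.07654426] [0.64736677 0.0704506  0.12483221]
```

View pics/p3.png

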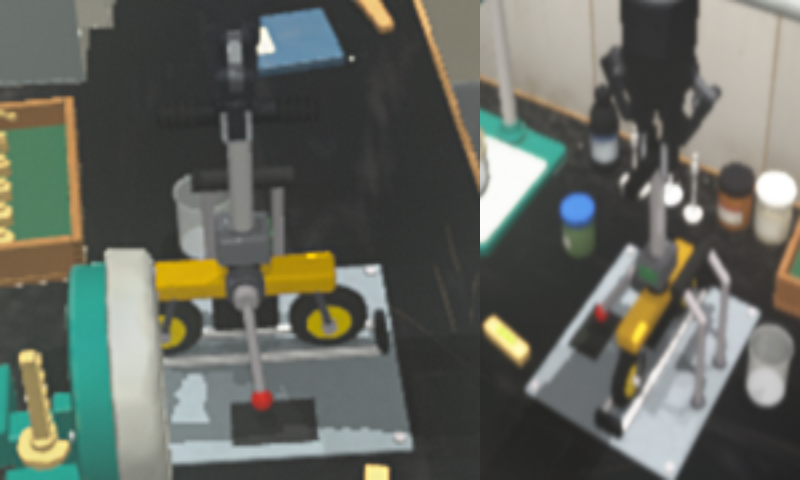

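The stem is vertical, with y constant along its height. The wheels are in the gutter under a light 6 N downward press, the kickstand is down, and the jar, level and beaker have not moved. Handing in.

```bash
python3 -c "
from bench import robot
print(robot.sign_off())"
```

```text
the job is handed in; nothing more can be done
None
```

I flipped the kickstand down onto its stop and brought the trolley upright in the gutter, then handed in at about 6 s with the gripper still holding it by the T-handle; no verdict came back.

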